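# Pin the inspection stage and hold a slide flush on its slope

### The arm

A 7-joint arm with a two-finger parallel gripper is mounted at the origin on the work surface. World frame = base frame: x ahead of the robot, y to its left, z up, the work surface at z = 0. Lengths are in m, angles in rad, forces in N, time in s.
With the tool pointing down it reaches from about 0.425 to 0.875 m from the base axis. Payload 8.4 kg.
Tool frame: the origin (TCP) lies at the very end of the fingers, on their centre line; the grasp point (between the pads) lies 19 mm behind it (manip.grasp_offset is the distance from the TCP to the grasp point, in m); z points along the fingers, y is the line along which they close (so a half turn about z gives the same grasp; the last joint's range is limited). The gripper opens to 85 mm and grips with 20 to 120 N. Pads are 22 mm wide; open, the fingers measure 114 mm over their backs; the gripper's body (76 mm by 85 mm) begins 54 mm behind the grasp point. The pads swing forward as they close: fully open they stand 13 mm farther back than shut.
Start: joints at [-0.099, 0.333, 0.04, 1.465, -0.013, 1.343, -0.059], TCP at [0.65, -0, 0.231] pointing down, gripper open.
Joint ranges: [-2.58, 2.58], [-0.38, 2.09], [-1.3, 1.39], [0.25, 2.4], [-1.5, 4.64], [0.08, 2.09], [-2.65, 2.65]. Speed limits (rad/s): [2.22, 2.22, 2.79, 2.79, 3.14, 3.14, 3.14].

### API

Orientations are given as a unit quaternion [x, y, z, w].
In Python, from station import manip gives the robot as it stands.
- The arm moves only by the tool carry_out, never from a script. Its argument "deltas" is a list of rows, each a list of 5 numbers: the closure, from 0 (fully open) to 1 (shut), then the shift along the tool's x, y, z as a fraction of full scale, then the turn about the tool's z as a fraction of full scale. In form: [[gripper, tx, ty, tz, spin], ...]. A call has 1 to 12 rows; each row is the pose to reach, as a shift and turn from the pose commanded when the call began, along the tool's axes at that moment; what a row does not reach only later rows make up. Full scale, the value 1, is 0.3 m for a shift and 90 degrees for a turn. A row lasts 1/10 s, in which the tool goes at most 50 mm and 8.59 degrees, less where a joint would pass 70% of its speed; a pose out of reach is approached as far as the arm can. A call with a number of a shift or a turn outside -1 to 1 is refused whole. A call with a gripper value outside its range is refused whole. The fingers move at their own pace and stop on an object; "grip_force" is the grip in N (left out, the last holds). Time passes only in rows, so rows that repeat a pose let the fingers close. It gives the time, the measured TCP pose, the force, the opening and the grip force at its end, in the units of the state.
- manip.observe(): the state, without advancing time (a new reading comes with each control period).
- manip.camera(name): name is "scene" or "side" or "wrist"; returns (picture, depth): 384x512x3 uint8, red, green, blue; 384x512 float32, m along the optical axis (not along the pixel's ray), 0 where there is no reading.
- manip.camera_params(name): a dict with "camera_matrix" (3x3 intrinsics, pixels), "world_to_cam" (4x4, takes a point from world to camera coordinates). Camera axes: x right, y down, z forward; pixel columns grow to the right and rows downward; lengths in m; the calibration is good to about 2 mm. A picture is of the moment at which its call begins: read the wrist's pose just before it. camera_params takes no time and is no camera call; for the wrist camera it gives the pose at the moment of the call.
- manip.close_job(): hands the job in; it is judged then, once.
Trained networks look in the newest picture that a camera, given by its name, has taken for a name from the list of things; names that differ only in an ending like _2 or _b are one class to them, and where a whole thing is asked for, a point or a joint stands for the part that bears it (a point fixed in the world has none). Each returns a list of dicts, best first, with "score" (0 to 1); they miss things now and then, are a little off and sometimes report something else, mostly with a low value. They report only what shows in the picture. A call takes as long as a camera call. They do not tell look-alikes from the thing itself.
- manip.boxes_of(camera, label): "centre" ([x, y, z] in m, in the coordinates of the camera as it stood for that picture, good to about 4 mm: the middle of the surface that is visible of it).
The state is a dict: "time": time; "joints": joint angles; "joint_vel": joint speeds; "joint_torque": joint torques, N m; "position": TCP position; "ee_rot": TCP orientation; "wrist_force": force on the tool from outside, world axes, zero at the start; "torque": the same for the moment, N m; "finger_gap": finger opening in m; "gripper_force": force on a finger pad.
Only numpy, scipy, OpenCV 4.12 (cv2) and the standard library are available. Lean on these libraries where they do the work, as an engineer would, in place of code of your own. Each camera call takes 0.05 s, during which the arm holds its last target. There are 200 camera calls.

### The job

Drop the lock pin from its rest fully into the hole in the front of the inspection stand's carriage and let go of it, so the stage cannot slide back. Then pick the slide holder up by its grip bar, tilt it to match the sloped stage and hold its underside flush on the stage face, centred and square to the plate, with a light steady push (a few newtons more than its own weight). Finish while still holding it there; do not change the stage's tilt, and leave the dishes and the jar alone.

Things in the scene. Friction and masses are not known exactly. Their poses are not given: they have to be found in the camera images.
- pin: Loose steel lock pin, 74 mm long, about 60 g, standing upright in its rest, shank in the rest's hole. Origin at the centre of its lower tip, z up along the pin. From the tip up: shank 10 mm in diameter, 30 mm long (lowest 4 mm tapers to 6 mm), collar 22 mm in diameter from 30 to 34 mm, round grip 16 mm in diameter from 34 to 74 mm.
- pin_rest: Fixed grey plastic block, 56 x 56 x 32 mm high, with a 13 mm hole in its top that holds the pin at the start (the collar lies on the block's top). Origin at the centre of its underside.
- lock_hole (a point): Centre of the mouth of the 13 mm lock hole, on top of the 50 mm wide, 10 mm thick aluminium tongue at the front (robot's side) of the carriage, 34 mm above the bench; z up. It goes on through the fixed base, 34 mm deep in all; both holes line up at the start. Pin fully in: collar on the tongue, tip 30 mm below this point.
- stand: Inspection stand. Fixed white base 210 (x) x 154 x 24 mm, origin at the centre of its underside, x away from the robot. On it lies a low aluminium carriage with the stage and, at its front, the lock hole (85 mm towards the robot from the origin). Without the pin the carriage slides along x when pushed with over about 4 N; with it, it keeps about 2 mm of play.
- stage: Sloped stage: square white plate 110 x 110 x 8 mm, black ring, white window, between two cheeks that stay below the face. Origin: centre of the upper face, 97 mm above the bench, above the stand's origin; z outward normal, x up the slope (away from the robot), y the level tilt axis, through the origin. Leans to the robot by 12 to 29 degrees (varies); a stiff friction hinge (2.5 N m) holds it.
- stage_edge (a point): Middle of the upper edge of the stage's face, 55 mm up the slope from its centre.
- slide_holder: Loose grey plastic slide holder, about 90 g, lying on the mat: plate 84 (x) x 50 (y) x 6 mm with a glass slide, and on its middle an upright grip bar 40 (x) x 12 (y) mm rising from 6 to 42 mm above the underside. Origin: centre of the underside, z up along the bar. A half turn about z makes no difference. Square on the stage, its x lies along the stage's x, either way.
- mat: Fixed black rubber mat 130 x 100 x 6 mm on which the slide holder lies. Origin at the centre of its underside.
- dish: Bystander: closed culture dish, 91 mm in diameter, 15 mm high, loose. Origin at the centre of its underside.
- dish_pile: Bystander: pile of three culture dishes (one piece), 91 mm in diameter, 46 mm high, loose. Origin at the centre of its underside.
- jar: Bystander: amber jar 52 mm in diameter, 75 mm high, loose. Origin at the centre of its underside.
Mind the look-alikes: they are no part of the job. Leave any blue look-alike of the slide_holder alone.

How it is judged:
By the outcome, as a careful person would: the job done as asked, in the order asked, and still so for the second after the job is handed in, while the arm keeps its last pose, push and grip.
It also fails if it takes over 61 s, if anything falls off the work surface, if the arm or the gripper's body presses on something with over 40 N, if the wrist force passes 120 N, or if a joint passes its speed limit or range.

## Working session

There is one attempt and no reset: what is moved stays moved. The work goes in short steps, Python scripts to look and compute and a tool call to move; the robot and the scene stay as the last step left them, time stands still between calls to the robot, and variables do not carry over. Pictures are saved under pics/ and viewed, at most 10 in all, crops included, and the job is handed in when it is done.

Besides the shell and the picture viewer there is one more tool, called after "Request:" as a command line: name --pt "numbers of a row" for each row, then --argument value for the rest. carry_out: Moves the arm, as the interface text tells. Its arguments: {"type":"object","properties":{"deltas":{"type":"array","items":{"type":"array","items":{"type":"number"}}},"grip_force":{"type":"number"}},"required":["deltas"]}

```bash
ls; mkdir -p pics
cat > h.py <<'E'
import numpy as np, cv2
from station import manip
def look(cam,fn=None):
    P=manip.camera_params(cam); im,d=manip.camera(cam)
    if fn: cv2.imwrite('pics/'+fn,im[:,:,::-1])
    return im,d,P
def c2w(P,p): return (np.linalg.inv(P['world_to_cam'])@np.r_[p,1])[:3]
def pix(P,w):
    c=(P['world_to_cam']@np.r_[w,1])[:3]; q=P['camera_matrix']@c; return q[:2]/q[2]
def cloud(P,d):
    K=P['camera_matrix']; v,u=np.mgrid[:d.shape[0],:d.shape[1]]
    c=np.stack([(u-K[0,2])*d/K[0,0],(v-K[1,2])*d/K[1,1],d,np.ones_like(d)],-1)
    w=(c@np.linalg.inv(P['world_to_cam']).T)[...,:3]; w[d==0]=np.nan; return w
E
python3 - <<'E'
from h import *
np.set_printoptions(precision=4,suppress=True)
print(manip.observe(), manip.grasp_offset)
ims=[]
for cam in ['scene','side']:
    im,d,P=look(cam); ims.append(im)
    np.savez(cam+'.npz',im=im,d=d,**P)
    for l in ['pin','pin_rest','lock_hole','stand','stage','stage_edge','slide_holder','mat','dish','dish_pile','jar']:
        for r in manip.boxes_of(cam,l):
            w=c2w(P,r['centre']); print(cam,l,round(r['score'],2),w,pix(P,w).round())
cv2.imwrite('pics/a.png',ims[0][:,:,::-1]);cv2.imwrite('pics/b.png',ims[1][:,:,::-1])
E
```

```text
pics
{'time': 0.0, 'joints': array([-0.0992,  0.3339,  0.0399,  1.4663, -0.0134,  1.3433, -0.0585]), 'joint_vel': array([-0.0012,  0.0004,  0.0003,  0.0001,  0.0004,  0.0003, -0.0008]), 'joint_torque': array([  0.0005, -65.8555,   1.3659, -40.5555,   0.0169,   0.0127,
        -0.    ]), 'position': array([ 0.6495, -0.0001,  0.2304]), 'ee_rot': array([ 0.7071,  0.7071, -0.0006, -0.0005]), 'wrist_force': array([ 1.5356, -0.1646, -0.0087]), 'torque': array([ 0.0199,  0.0076, -0.0181]), 'gripper_force': 0.0, 'finger_gap': 0.08572758817397377} 0.0187
scene pin 0.44 [ 0.7244 -0.2717  0.0462] [161. 230.]
scene pin 0.38 [0.5315 0.2679 0.0561] [335. 188.]
scene pin_rest 0.51 [0.5393 0.2653 0.0314] [333. 194.]
scene stand 0.68 [ 0.6882 -0.0245  0.03  ] [242. 228.]
scene stage 0.78 [ 0.6665 -0.0282  0.1023] [241. 210.]
scene stage_edge 0.7 [ 0.665  -0.0248  0.1003] [242. 210.]
scene slide_holder 0.79 [ 0.5427 -0.2886  0.0128] [168. 187.]
scene slide_holder 0.65 [ 0.5025 -0.4236  0.0054] [132. 176.]
scene mat 0.85 [ 0.5288 -0.2873  0.0101] [170. 184.]
scene dish 0.74 [0.7325 0.2628 0.0121] [333.
[... 484 characters left out ...]
ide stage_edge 0.87 [ 0.6585 -0.0214  0.0966] [243. 178.]
side slide_holder 0.76 [ 0.5297 -0.2829  0.0096] [321. 164.]
side slide_holder 0.73 [ 0.4961 -0.4137  0.0058] [345. 145.]
side slide_holder 0.3 [0.6458 0.0023 0.0294] [244. 203.]
side mat 0.9 [ 0.5091 -0.2682  0.0098] [326. 168.]
side mat 0.36 [0.725  0.275  0.0168] [161. 266.]
side mat 0.24 [0.5126 0.2857 0.0381] [235. 297.]
side dish 0.81 [0.7243 0.2736 0.0146] [162. 266.]
side dish_pile 0.87 [ 0.6992 -0.254   0.0416] [268. 146.]
side dish_pile 0.71 [0.7257 0.272  0.0148] [162. 265.]
side jar 0.7 [0.6677 0.4148 0.0552] [141. 310.]
side jar 0.69 [ 0.5071 -0.2652  0.0089] [326. 169.]
side jar 0.43 [ 0.6503 -0.0084  0.0679] [244. 190.]
```

View pics/a.png

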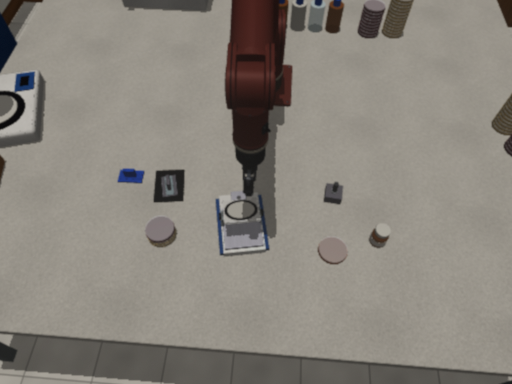

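View pics/b.png

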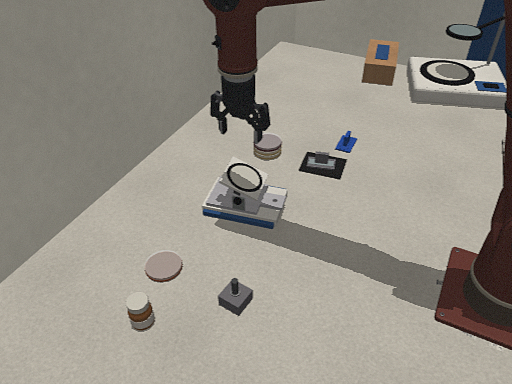

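Things that could be mistaken: pin at scene (335,188), the only upright pin (the "pin" hits at (161,230) and side (321,164) are the dish pile and the holder). Holder: grey on mat (169,186), versus the blue look-alike (131,176), which I'll leave. Moving above the pin for a close look.

Request:
carry_out --pt "0 0.15 -0.07 0 0" --pt "0 0.3 -0.13 0 0" --pt "0 0.45 -0.2 0 0" --pt "0 0.6 -0.27 0 0" --pt "0 0.75 -0.34 0 0" --pt "0 0.9 -0.4 0 0" --pt "0 0.92 -0.42 0 0" --pt "0 0.92 -0.42 0 0" --pt "0 0.92 -0.42 0 0"

```text
time: 2.1
position: [0.5248, 0.2746, 0.2313]
ee_rot: [0.708, 0.707, -0.0, 0.0]
wrist_force: [0.1, -0.3, -0.7]
finger_gap: 0.0858
gripper_force: 0.0
```

Run:
```python
from h import *
np.set_printoptions(precision=4,suppress=True)
o=manip.observe(); print(o['time'],o['position'],o['ee_rot'])
im,d,P=look('wrist','w1.png'); np.savez('w1.npz',im=im,d=d,**P)
print(np.linalg.inv(P['world_to_cam']))
for l in ['pin','pin_rest']:
  for r in manip.boxes_of('wrist',l):
    w=c2w(P,r['centre']); print(l,round(r['score'],2),w,pix(P,w).round())
w=cloud(P,d)
for lo,hi in [(.065,.085),(.027,.0335)]:
    m=(w[...,2]>lo)&(w[...,2]<hi)&(abs(w[...,0]-.525)<.06)&(abs(w[...,1]-.278)<.06)
    q=w[m]; print(lo,m.sum(),q.min(0),q.max(0),q.mean(0), cv2.minAreaRect((q[:,:2]*1000).astype(np.float32)))
    v,u=np.nonzero(m); print(u.mean(),v.mean())
```

```text
2.1 [0.5248 0.2746 0.2313] [ 0.7076  0.7066 -0.0001  0.0004]
[[ 1.     -0.0009 -0.0007  0.5247]
 [-0.0011 -0.9634 -0.2681  0.3422]
 [-0.0004  0.2681 -0.9634  0.3741]
 [ 0.      0.      0.      1.    ]]
pin 0.68 [0.523  0.2756 0.0756] [255. 179.]
pin_rest 0.85 [0.5228 0.2761 0.0308] [255. 171.]
0.065 168 [0.514  0.2631 0.0652] [0.5289 0.2778 0.0783] [0.5219 0.271  0.0754] ((521.3900146484375, 270.4867248535156), (14.765792846679688, 14.823009490966797), 89.01168823242188)
253.92857142857142 183.14880952380952
0.027 1497 [0.4914 0.2389 0.0275] [0.5521 0.3006 0.0335] [0.5218 0.2715 0.0322] ((521.8192138671875, 269.697509765625), (56.34164047241211, 56.0421028137207), 83.59562683105469)
254.13694054776218 174.77020708082833
```

View pics/w1.png

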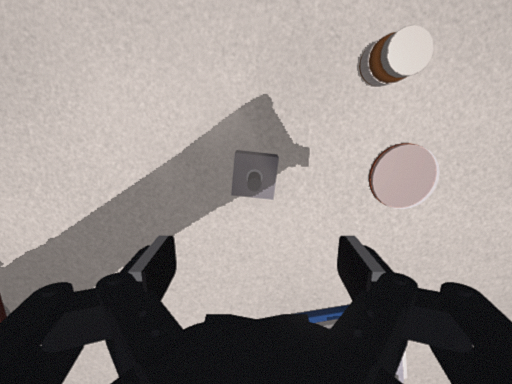

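Request:
carry_out --pt "0 -0.014 -0.012 0.05 -0.09" --pt "0 -0.014 -0.012 0.1 -0.18" --pt "0 -0.014 -0.012 0.15 -0.27" --pt "0 -0.014 -0.012 0.2 -0.36" --pt "0 -0.014 -0.012 0.25 -0.45" --pt "0 -0.014 -0.012 0.3 -0.54" --pt "0 -0.014 -0.012 0.35 -0.63" --pt "0 -0.014 -0.012 0.4 -0.72" --pt "0 -0.014 -0.012 0.45 -0.81" --pt "0 -0.014 -0.012 0.45 -0.9" --pt "0 -0.014 -0.012 0.45 -1" --pt "0 -0.014 -0.012 0.45 -1"

```text
time: 3.45
position: [0.5211, 0.2705, 0.0961]
ee_rot: [-0.0, 1.0, -0.0, -0.0]
wrist_force: [-0.1, -0.5, 0.7]
finger_gap: 0.0853
gripper_force: 0.0
```

Run:
```python
from h import *
np.set_printoptions(precision=4,suppress=True)
o=manip.observe(); print(o['time'],o['position'],o['ee_rot'],o['joints'])
im,d,P=look('wrist'); w=cloud(P,d)
for lo,hi in [(.065,.085),(.027,.0335)]:
    m=(w[...,2]>lo)&(w[...,2]<hi)&(abs(w[...,0]-.5215)<.035)&(abs(w[...,1]-.2705)<.035)
    q=w[m]; print(lo,m.sum(),q.min(0),q.max(0),q.mean(0), cv2.minAreaRect((q[:,:2]*1000).astype(np.float32)))
```

```text
3.45 [0.5211 0.2705 0.0961] [-0.0002  1.     -0.0001 -0.0001] [-0.2791  0.3369 -0.3294  1.7637  0.1229  1.0615  0.9198]
0.065 537 [0.5136 0.2624 0.065 ] [0.5295 0.2781 0.0782] [0.5201 0.2703 0.0749] ((521.4911499023438, 270.2869873046875), (15.47288703918457, 15.373147964477539), 9.866154670715332)
0.027 3653 [0.4908 0.2396 0.027 ] [0.5524 0.3009 0.0335] [0.5178 0.2704 0.0321] ((521.9290161132812, 270.28302001953125), (56.143699645996094, 56.77678298950195), 83.73392486572266)
```

Request:
carry_out --pt "0 0 0 0.1 0" --pt "0 0 0 0.17 0" --pt "0 0 0 0.17 0" --pt "1 0 0 0.17 0" --pt "1 0 0 0.17 0" --pt "1 0 0 0.17 0" --pt "1 0 0 0.17 0" --pt "1 0 0 0.17 0" --pt "1 0 0 0.17 0" --pt "1 0 0 0.17 0" --pt "1 0 0 0.17 0" --pt "1 0 0 0.17 0" --grip_force 40

```text
time: 4.7
position: [0.5207, 0.2719, 0.0459]
ee_rot: [0.0, 1.0, 0.0, 0.0]
wrist_force: [-2.0, -1.0, 5.4]
finger_gap: 0.0148
gripper_force: 38.9
```

Request:
carry_out --pt "1 0 0 -0.1 0" --pt "1 0 0 -0.23 0" --pt "1 0 0 -0.37 0" --pt "1 0 -0.13 -0.5 0" --pt "1 -0.02 -0.29 -0.5 0" --pt "1 -0.03 -0.45 -0.5 0" --pt "1 -0.05 -0.61 -0.5 0" --pt "1 -0.06 -0.77 -0.5 0" --pt "1 -0.06 -0.9 -0.5 0" --pt "1 -0.06 -0.93 -0.5 0" --pt "1 -0.06 -0.93 -0.5 0" --pt "1 -0.06 -0.93 -0.5 0"

```text
time: 5.9
position: [0.5383, -0.0058, 0.1952]
ee_rot: [-0.001, 1.0, 0.0, -0.0]
wrist_force: [0.1, 0.5, -0.9]
finger_gap: 0.0147
gripper_force: 39.4
```

Run:
```python
from h import *
np.set_printoptions(precision=4,suppress=True)
o=manip.observe(); print(o['time'],o['position'],o['ee_rot'],o['finger_gap'])
im,d,P=look('wrist','w2.png'); np.savez('w2.npz',im=im,d=d,**P)
for l in ['lock_hole','stage','stand','stage_edge','pin']:
  for r in manip.boxes_of('wrist',l):
    w=c2w(P,r['centre']); print(l,round(r['score'],2),w,pix(P,w).round())
```

```text
5.9 [ 0.5383 -0.0058  0.1952] [-0.0006  1.      0.0003 -0.0001] 0.014714710276900456
lock_hole 0.87 [ 0.6173 -0.0385  0.0321] [230. 242.]
lock_hole 0.53 [0.5202 0.2516 0.032 ] [482. 164.]
stage 0.76 [ 0.6534 -0.0097  0.0945] [252. 300.]
stand 0.78 [ 0.588  -0.035   0.0267] [232. 218.]
stage_edge 0.75 [ 0.6531 -0.0095  0.0974] [252. 301.]
pin 0.97 [ 0.5337 -0.0049  0.2158] [258. 250.]
```

View pics/w2.png

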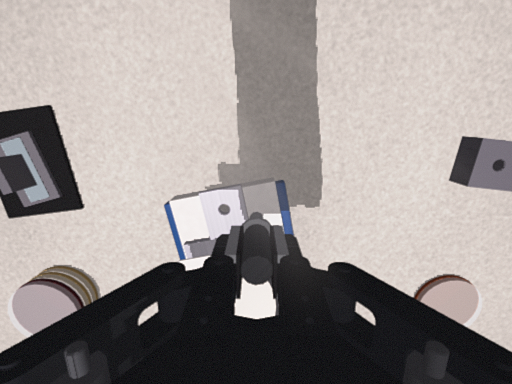

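The picture shows the tongue with its lock hole at (224,209), the stand yawed, and the mat with the holder at the left edge (25,165). I'll measure the hole and the stand yaw.

Run:
```python
from h import *
np.set_printoptions(precision=4,suppress=True)
f=np.load('w2.npz'); im,d=f['im'],f['d']; P={k:f[k] for k in('camera_matrix','world_to_cam')}
g=cv2.cvtColor(im,cv2.COLOR_RGB2GRAY)
T=np.linalg.inv(P['world_to_cam']);K=P['camera_matrix']
def onz(u,v,z):
    r=T[:3,:3]@np.linalg.inv(K)@[u,v,1]; return T[:3,3]+r*(z-T[2,3])/r[2]
sub=g[200:219,214:235]; print(sub[::2,::2])
n,l,s,c=cv2.connectedComponentsWithStats((g[200:219,214:235]<140).astype(np.uint8))
for i in range(1,n): print(s[i],c[i]+[214,200], onz(*(c[i]+[214,200]),.034))
print('front edge',[onz(u,v,.024) for u,v in [(167,203),(280,181)]])
w=cloud(P,d)
b=(w[...,2]>.018)&(w[...,2]<.045)&(abs(w[...,0]-.63)<.12)&(abs(w[...,1]+.03)<.12)
q=w[b]; print(q.shape,q.min(0),q.max(0)); print(w[196:212:3,222])
# stage face from scene+side clouds
for cam in['scene','side']:
    f=np.load(cam+'.npz'); w=cloud({k:f[k] for k in('camera_matrix','world_to_cam')},f['d'])
    im=f['im']
    b=(w[...,2]>.015)&(w[...,2]<.14)&(abs(w[...,0]-.66)<.14)&(abs(w[...,1]+.02)<.12)
    q=w[b]; h=q[q[:,2]<.03]
    print(cam,len(q),q.min(0),q.max(0)); print(cv2.minAreaRect((q[:,:2]*1000).astype(np.float32)))
```

```text
[[228 227 230 225 225 226 226 227 226 228 226]
 [228 226 231 229 226 229 226 228 227 227 227]
 [228 226 232 212 138 147 192 228 227 226 227]
 [227 229 215 113 110 110 110 144 227 226 228]
 [224 231 149 106 113 111 111 111 206 226 228]
 [226 229 158  98 120 114 115 109 200 227 225]
 [224 227 221 127  91  98  98 116 227 224 224]
 [224 226 227 206 157 130 153 217 228 224 222]
 [225 223 227 228 232 225 226 225 224 224 222]
 [224 223 226 225 227 223 222 225 222 225 220]]
[ 5  4 11 11 86] [223.6977 209.093 ] [ 0.574  -0.0441  0.034 ]
front edge [array([ 0.5697, -0.114 ,  0.024 ]), array([0.5421, 0.0225, 0.024 ])]
(4870, 3) [ 0.5424 -0.1189  0.018 ] [0.6437 0.0311 0.0363]
[[ 0.5578 -0.0456  0.0343]
 [ 0.5614 -0.0457  0.0344]
 [ 0.5647 -0.0457  0.0355]
 [ 0.5778 -0.0496  0.0064]
 [ 0.5785 -0.0484  0.0165]
 [ 0.5795 -0.0474  0.0252]]
scene 2671 [ 0.5439 -0.1202  0.015 ] [0.7746 0.0627 0.1204]
((656.6974487304688, -28.529525756835938), (218.0519561767578, 153.29827880859375), 11.061172485351562)
side 3506 [ 0.5432 -0.1172  0.015 ] [0.7756 0.0673 0.1218]
((655.8345947265625, -23.344024658203125), (217.5953369140625, 155.90029907226562), 12.391468048095703)
```

Request:
carry_out --pt "1 -0.06 -0.06 0.1 -0.09" --pt "1 -0.117 -0.127 0.2 -0.127" --pt "1 -0.117 -0.127 0.28 -0.127" --pt "1 -0.117 -0.127 0.35 -0.127" --pt "1 -0.117 -0.127 0.35 -0.127" --pt "1 -0.117 -0.127 0.35 -0.127" --pt "1 -0.117 -0.127 0.35 -0.127"

```text
time: 6.9
position: [0.5744, -0.045, 0.0919]
ee_rot: [-0.1, 0.995, -0.0, 0.001]
wrist_force: [0.5, -0.8, -0.7]
finger_gap: 0.0148
gripper_force: 39.4
```

Run:
```python
from h import *
np.set_printoptions(precision=4,suppress=True)
o=manip.observe(); print(o['time'],o['position'],o['ee_rot'],o['finger_gap'])
im,d,P=look('wrist'); np.savez('w3.npz',im=im,d=d,**P)
cv2.imwrite('pics/w3.png',cv2.resize(im[120:330,120:400,::-1],None,fx=2.5,fy=2.5))
print('hole pix',pix(P,[.574,-.044,.034]),'tip pix',pix(P,o['position']+[0.0005,0,-.044]))
```

```text
6.9 [ 0.5744 -0.045   0.0919] [-0.0998  0.995  -0.0001  0.0011] 0.014778949055236948
hole pix [257.5954 208.0621] tip pix [256.0548 215.02  ]
```

View pics/w3.png

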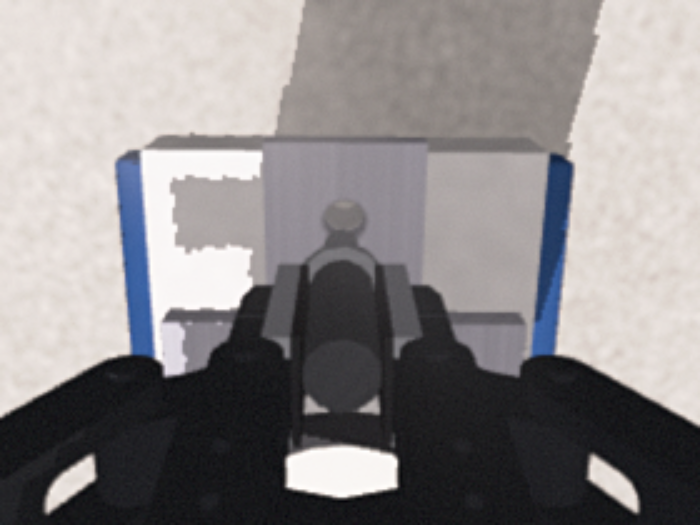

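Request:
carry_out --pt "1 0.003 0.003 0.0 0" --pt "1 0.003 0.003 0.03 0" --pt "1 0.003 0.003 0.05 0" --pt "1 0.003 0.003 0.065 0" --pt "1 0.003 0.003 0.08 0" --pt "1 0.003 0.003 0.08 0"

```text
time: 7.55
position: [0.5719, -0.0446, 0.0654]
ee_rot: [-0.1, 0.995, 0.0, -0.001]
wrist_force: [0.9, 1.3, -0.6]
finger_gap: 0.0147
gripper_force: 39.4
```

Request:
carry_out --pt "1 0 0 0.02 0" --pt "1 0 0 0.035 0" --pt "1 0 0 0.05 0" --pt "1 0 0 0.055 0" --pt "1 0 0 0.058 0" --pt "1 0 0 0.058 0"

```text
time: 8.15
position: [0.5724, -0.0446, 0.0489]
ee_rot: [-0.1, 0.995, 0.0, -0.0]
wrist_force: [-0.1, -0.2, 0.1]
finger_gap: 0.0148
gripper_force: 39.4
```

Request:
carry_out --pt "1 0 0 0.005 0" --pt "1 0 0 0.005 0" --pt "0.6 0 0 0.005 0" --pt "0.6 0 0 0.005 0" --pt "0.6 0 0 0.005 0" --pt "0.6 0 0 0.005 0" --pt "0.6 0 0 -0.1 0" --pt "0.6 0 0 -0.25 0" --pt "0.6 0.1 0 -0.4 0" --pt "0.6 0.2 0 -0.5 0" --pt "0.6 0.2 0 -0.5 0" --pt "0.6 0.2 0 -0.5 0"

```text
time: 9.35
position: [0.5138, -0.0567, 0.1999]
ee_rot: [-0.099, 0.995, -0.0, 0.001]
wrist_force: [0.2, 1.2, -0.5]
finger_gap: 0.0339
gripper_force: 0.0
```

Run:
```python
from h import *
np.set_printoptions(precision=4,suppress=True)
o=manip.observe(); print(o['time'],o['position'],o['ee_rot'],o['finger_gap'],o['wrist_force'])
im,d,P=look('wrist'); np.savez('w4.npz',im=im,d=d,**P)
cv2.imwrite('pics/w4.png',cv2.resize(im[:,:,::-1],None,fx=1.5,fy=1.5))
w=cloud(P,d)
m=(w[...,2]>.06)&(abs(w[...,0]-.574)<.025)&(abs(w[...,1]+.044)<.025)
q=w[m]; print(m.sum(), q.mean(0), np.percentile(q[:,2],[50,90,99]) if m.any() else '')
```

```text
9.35 [ 0.5138 -0.0567  0.1999] [-0.0993  0.9951 -0.0003  0.0012] 0.03392429781249773 [ 0.2331  1.2318 -0.4823]
245 [ 0.5712 -0.0448  0.0746] [0.0778 0.0787 0.0793]
```

View pics/w4.png

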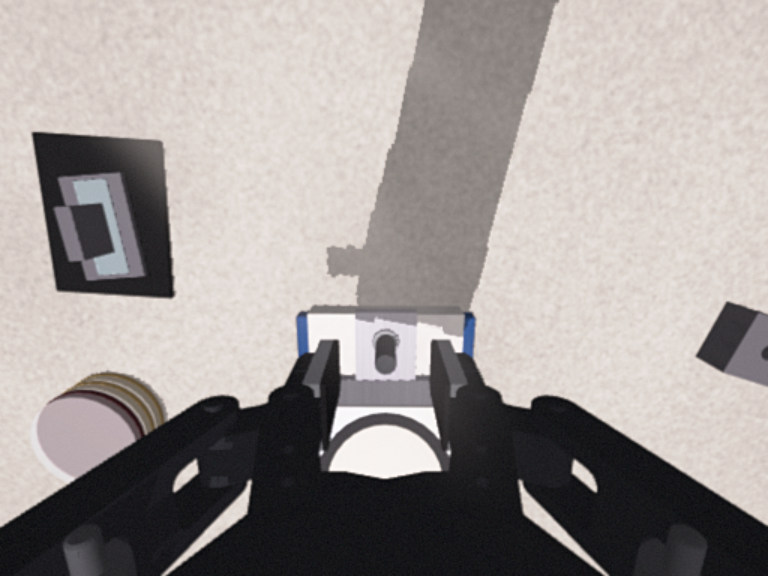

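Pin is seated (top at z = 0.078, expected 0.078; at pic (386,350)), and the grey holder stands on the mat at (95,225). Next: measure the stage plane and holder pose.

```bash
cat > m.py <<'E'
from h import *
np.set_printoptions(precision=4,suppress=True)
def stage(w):
    a=np.radians(11.5); ex=np.array([np.cos(a),np.sin(a)]); ey=np.array([-np.sin(a),np.cos(a)])
    p=w.reshape(-1,3); p=p[~np.isnan(p).any(1)]
    r=p[:,:2]-[.657,-.0265]; X=r@ex; Y=r@ey
    m=(abs(X)<.054)&(abs(Y)<.054)&(p[:,2]>.06)&(p[:,2]<.13); q=p[m]
    n=None
    for k in range(8):
        c=q.mean(0); n=np.linalg.svd(q-c,full_matrices=False)[2][2]; n*=np.sign(n[2])
        e=(p[m]-c)@n; q=p[m][abs(e)<max(.003,.012/(k+1))]
    z=c[2]-((.657-c[0])*n[0]+(-.0265-c[1])*n[1])/n[2]
    r=q[:,:2]-[.657,-.0265]
    print(len(q),'tilt',np.degrees(np.arccos(n[2])),'yaw',np.degrees(np.arctan2(-n[1],-n[0])),'z0',z, 'X',np.percentile(r@ex,[0,1,99,100]),'Y',np.percentile(r@ey,[0,1,99,100]))
def holder(w,c0,zlo,zhi,R=.06):
    m=(w[...,2]>zlo)&(w[...,2]<zhi)&(np.hypot(w[...,0]-c0[0],w[...,1]-c0[1])<R)
    q=w[m]; print('holder',m.sum(),q.mean(0),cv2.minAreaRect((q[:,:2]*1000).astype(np.float32)))
E
python3 - <<'E'
from m import *
for c in ['scene','side']:
    im,d,P=look(c); w=cloud(P,d); stage(w)
f=np.load('w4.npz'); w=cloud({k:f[k] for k in('camera_matrix','world_to_cam')},f['d']); stage(w)
v,u=150,64; print('bar',w[v-6:v+7:6,u]); 
holder(w,(.53,-.275),.042,.055); holder(w,(.53,-.275),.009,.014)
E
```

```text
735 tilt 22.24453536702418 yaw 10.645622108673649 z0 0.0968311231662954 X [-0.0505 -0.0483  0.0531  0.0538] Y [-0.0539 -0.0529  0.0517  0.053 ]
1059 tilt 22.1633132511491 yaw 10.759353384120415 z0 0.09738700334837064 X [-0.0487 -0.0476  0.052   0.0537] Y [-0.0537 -0.0523  0.0535  0.054 ]
3347 tilt 23.32026590145061 yaw 10.894909673750824 z0 0.0981902141156061 X [-0.051  -0.0502 -0.0068 -0.0045] Y [-0.0487 -0.0452  0.0431  0.0466]
bar [[ 0.5207 -0.2852  0.0215]
 [ 0.5269 -0.2825  0.0254]
 [ 0.5331 -0.2804  0.0285]]
holder 550 [ 0.5309 -0.2852  0.0473] ((531.7669677734375, -286.1192321777344), (39.996944427490234, 13.680898666381836), 17.217491149902344)
holder 2024 [ 0.5278 -0.2816  0.0124] ((531.77978515625, -286.4091796875), (84.04734802246094, 51.0611686706543), 15.663186073303223)
```

Request:
carry_out --pt "0.3 0.02 -0.13 0 -0.02" --pt "0.3 0.03 -0.28 0 -0.05" --pt "0.3 0.05 -0.43 0 -0.05" --pt "0.3 0.07 -0.58 0.05 -0.05" --pt "0.3 0.09 -0.7 0.15 -0.05" --pt "0.3 0.093 -0.762 0.25 -0.05" --pt "0.3 0.093 -0.762 0.26 -0.05" --pt "0.3 0.093 -0.762 0.26 -0.05" --pt "0.3 0.093 -0.762 0.26 -0.05"

```text
time: 10.4
position: [0.5325, -0.2847, 0.1213]
ee_rot: [-0.139, 0.99, 0.0, 0.0]
wrist_force: [0.3, -0.6, 0.4]
finger_gap: 0.0598
gripper_force: 0.0
```

Run:
```python
from m import *
o=manip.observe(); print(o['time'],o['position'],o['ee_rot'],o['finger_gap'])
im,d,P=look('wrist'); w=cloud(P,d); np.savez('w5.npz',im=im,d=d,**P)
holder(w,(.5318,-.2863),.042,.055,.035); holder(w,(.5318,-.2863),.0095,.014)
R=.05
m=(w[...,2]>.044)&(w[...,2]<.052)&(np.hypot(w[...,0]-.5318,w[...,1]+.2863)<.03)
v,u=np.nonzero(m); print('bar top px',u.mean(),v.mean(),np.median(w[m][:,2]))
for c in ['scene','side']:
    im,d,P=look(c); stage(cloud(P,d))
```

```text
10.4 [ 0.5325 -0.2847  0.1213] [-0.1395  0.9902  0.0002  0.0002] 0.05979653985668524
holder 676 [ 0.5307 -0.2873  0.0481] ((531.6123046875, -286.85418701171875), (40.12772750854492, 11.737627983093262), 15.698775291442871)
holder 3567 [ 0.5281 -0.2879  0.0124] ((531.7953491210938, -286.92437744140625), (84.0611801147461, 50.08612060546875), 15.777376174926758)
bar top px 253.71555555555557 199.59555555555556 0.04813072366691171
727 tilt 22.47477386486937 yaw 11.428690981370199 z0 0.09675455855320651 X [-0.0504 -0.0486  0.0528  0.0538] Y [-0.0539 -0.053   0.0515  0.0527]
1049 tilt 22.052786222798662 yaw 11.348825171959586 z0 0.09739926115291789 X [-0.0491 -0.0475  0.0519  0.0538] Y [-0.0539 -0.052   0.0532  0.054 ]
```

Request:
carry_out --pt "0.3 0.005 -0.006 0.12 0.003" --pt "0.3 0.005 -0.006 0.24 0.003" --pt "0.3 0.005 -0.006 0.31 0.003" --pt "0.3 0.005 -0.006 0.34 0.003" --pt "0.3 0.005 -0.006 0.34 0.003" --pt "1 0.005 -0.006 0.34 0.003" --pt "1 0.005 -0.006 0.34 0.003" --pt "1 0.005 -0.006 0.34 0.003" --pt "1 0.005 -0.006 0.34 0.003" --pt "1 0.005 -0.006 0.34 0.003" --pt "1 0.005 -0.006 0.34 0.003" --grip_force 20

```text
time: 11.65
position: [0.5313, -0.2886, 0.0201]
ee_rot: [-0.136, 0.991, -0.0, 0.001]
wrist_force: [-1.1, -0.2, 6.5]
finger_gap: 0.0122
gripper_force: 22.2
```

Request:
carry_out --pt "1 0 0 -0.02 0" --pt "1 0 0 -0.1 0" --pt "1 0 0 -0.2 0" --pt "1 0 0 -0.35 0" --pt "1 0 0 -0.5 0" --pt "1 0 0 -0.6 0" --pt "1 0 0 -0.6 0" --pt "1 0 0 -0.6 0"

```text
time: 12.45
position: [0.5307, -0.2883, 0.1995]
ee_rot: [-0.136, 0.991, -0.0, 0.0]
wrist_force: [0.3, 0.5, -1.2]
finger_gap: 0.0118
gripper_force: 21.1
```

Run:
```python
from m import *
o=manip.observe(); print(o['time'],o['position'],o['ee_rot'],o['finger_gap'],o['gripper_force'],o['wrist_force'])
a=np.radians(11.4); ex=np.array([np.cos(a),np.sin(a)]); ey=np.array([-np.sin(a),np.cos(a)])
S=np.array([.657,-.027,.097]); t=np.radians(22.3)
n=np.r_[-np.sin(t)*ex,np.cos(t)]
for c in ['scene','side']:
    im,d,P=look(c); g=cv2.cvtColor(im,cv2.COLOR_RGB2GRAY)
    T=np.linalg.inv(P['world_to_cam']);K=P['camera_matrix']
    v,u=np.mgrid[:384,:512]
    r=np.stack([(u-K[0,2])/K[0,0],(v-K[1,2])/K[1,1],np.ones(u.shape)],-1)@T[:3,:3].T
    s=((S-T[:3,3])@n)/(r@n); p=T[:3,3]+r*s[...,None]-S
    X=(p[...,:2]@ex)/np.cos(t); Y=p[...,:2]@ey
    m=(np.hypot(X,Y)<.056)&(g<110)
    N,l,st,ce=cv2.connectedComponentsWithStats(m.astype(np.uint8))
    i=1+np.argmax(st[1:,4]); k=l==i
    print(c,k.sum(),X[k].min(),X[k].max(),Y[k].min(),Y[k].max())
    ch=cv2.convexHull(np.c_[X[k],Y[k]].astype(np.float32)*1000); print(cv2.fitEllipse(ch))
im,d,P=look('wrist'); np.savez('w6.npz',im=im,d=d,**P); w=cloud(P,d)
cv2.imwrite('pics/w6.png',im[:,:,::-1])
```

```text
12.45 [ 0.5307 -0.2883  0.1995] [-0.1362  0.9907 -0.0003  0.0005] 0.011814989401994906 21.1357980966568 [ 0.2965  0.4959 -1.1866]
scene 184 -0.055942305523240345 0.053206417395971775 -0.053359610596604184 0.045756891832625594
((1.3784091472625732, -2.5663325786590576), (97.69420623779297, 107.24186706542969), 84.6500473022461)
side 235 -0.04773268356631543 0.050944501041669706 -0.04972882071992919 0.04919258806932919
((1.2070382833480835, -0.41267967224121094), (99.1285629272461, 101.19995880126953), 23.818675994873047)
```

View pics/w6.png

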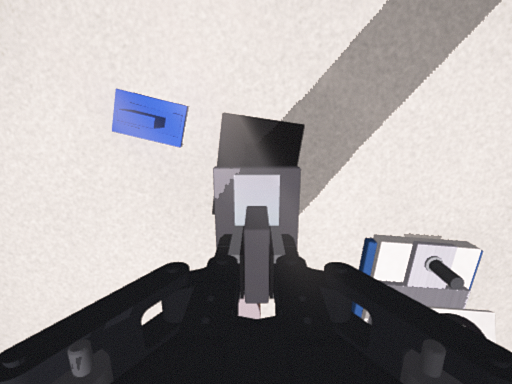

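Holder is in the gripper (bar at (257,250)); blue look-alike at (150,115) untouched. Moving to hover above the stage.

Request:
carry_out --pt "1 -0.06 0.08 0 0.02" --pt "1 -0.15 0.19 0 0.047" --pt "1 -0.24 0.3 0 0.047" --pt "1 -0.33 0.41 0 0.047" --pt "1 -0.42 0.52 0 0.047" --pt "1 -0.51 0.62 0 0.047" --pt "1 -0.58 0.7 0.05 0.047" --pt "1 -0.6 0.726 0.12 0.047" --pt "1 -0.6 0.726 0.17 0.047" --pt "1 -0.6 0.726 0.17 0.047" --pt "1 -0.6 0.726 0.17 0.047"

```text
time: 13.7
position: [0.6446, -0.0318, 0.1476]
ee_rot: [-0.099, 0.995, -0.0, -0.001]
wrist_force: [-0.4, 0.2, -0.1]
finger_gap: 0.0119
gripper_force: 21.1
```

Run:
```python
from m import *
o=manip.observe(); print(o['time'],o['position'],o['ee_rot'],o['finger_gap'],o['gripper_force'],o['wrist_force'])
im,d,P=look('wrist'); np.savez('w7.npz',im=im,d=d,**P); w=cloud(P,d)
cv2.imwrite('pics/w7.png',im[120:,60:450,::-1])
```

```text
13.7 [ 0.6446 -0.0318  0.1476] [-0.0985  0.9951 -0.0003 -0.0007] 0.011899969289829396 21.08363449573517 [-0.4413  0.2248 -0.0976]
```

View pics/w7.png

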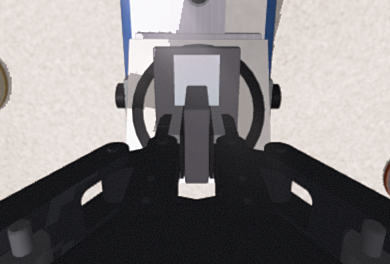

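```bash
cat > fr.py <<'E'
from m import *
a=np.radians(11.4); ex=np.array([np.cos(a),np.sin(a)]); ey=np.array([-np.sin(a),np.cos(a)])
S=np.array([.6575,-.0275,.097])
def XYZ(w): r=w-S; return np.stack([r[...,:2]@ex,r[...,:2]@ey,r[...,2]],-1)
E
python3 - <<'E'
from fr import *
f=np.load('w7.npz'); P={k:f[k] for k in('camera_matrix','world_to_cam')}; w=XYZ(cloud(P,f['d']))
for v in range(160,185,3):
    q=w[v]; H=(q[:,2]>.03)&(q[:,2]<.05)&(abs(q[:,1])<.04); t=(q[:,2]<.006)&(q[:,2]>-.03)&(abs(q[:,1])<.065)
    A=q[H]; B=q[t]
    print(v,'hold',A.shape[0],A[:,1].min() if len(A) else 0,A[:,1].max() if len(A) else 0,np.median(A,0) if len(A) else 0,'stage',B[:,1].min(),B[:,1].max(),np.median(B,0))
m=(w[...,2]>.03)&(w[...,2]<.05)&(abs(w[...,1])<.04)&(abs(w[...,0])<.07); q=w[m]
print('holder minX',np.percentile(q[:,0],[0,1,2]),np.median(q[:,2]), cv2.minAreaRect((q[:,:2]*1000).astype(np.float32)))
m=(w[...,2]<.01)&(w[...,2]>-.03)&(abs(w[...,1])<.06)&(abs(w[...,0])<.056); q=w[m]
print('stage minX',np.percentile(q[:,0],[0,.5,2]))
E
```

```text
160 hold 0 0 0 0 stage -0.053955561698801356 0.05426792691616829 [-0.0497 -0.0002 -0.02  ]
163 hold 0 0 0 0 stage -0.05385620219573956 0.05417209998177509 [-0.0474  0.0002 -0.0191]
166 hold 0 0 0 0 stage -0.05475521244203378 0.05411490339530876 [-0.0452  0.0005 -0.0181]
169 hold 86 -0.02604121324967044 0.022940028258817174 [-0.0538 -0.0009  0.0427] stage -0.054706065383288156 0.053697463826797874 [-0.0429  0.0344 -0.0176]
172 hold 88 -0.025989616946034973 0.02343908336620375 [-0.0521 -0.0014  0.0428] stage -0.054634252301525583 0.05405457074021018 [-0.0407  0.0345 -0.0164]
175 hold 88 -0.026114221582958445 0.023181590729340763 [-0.0504 -0.0014  0.043 ] stage -0.054718729945985665 0.053745028832549384 [-0.0385  0.0351 -0.0158]
178 hold 88 -0.02608475643447185 0.023428211969982293 [-0.0487 -0.0014  0.043 ] stage -0.05449682736056844 0.05476523872000792 [-0.0363  0.0346 -0.0147]
181 hold 88 -0.0264299447674814 0.023552920327912907 [-0.047  -0.0014  0.0431] stage -0.05407444017889402 0.05485865243269129 [-0.0341  0.0344 -0.0137]
184 hold 85 -0.025614826116944798 0.022834114887551535 [-0.0452 -0.0017  0.043 ] stage -0.05427711604127648 0.054616851707169484 [-0.0319  0.0334 -0.0128]
holder minX [-0.0549 -0.0546 -0.0544] 0.04291927466438242 ((-12.92428207397461, -1.47906494140625), (50.06794357299805, 83.98176574707031), 89.8606185913086)
stage minX [-0.0506 -0.0505 -0.0502]
```

Request:
carry_out --pt "1 -0.003 0.005 0.03 0.002" --pt "1 -0.003 0.005 0.06 0.002" --pt "1 -0.003 0.005 0.08 0.002" --pt "1 -0.003 0.005 0.09 0.002" --pt "1 -0.003 0.005 0.095 0.002" --pt "1 -0.003 0.005 0.095 0.002" --grip_force 20

```text
time: 14.35
position: [0.6457, -0.0285, 0.1199]
ee_rot: [-0.098, 0.995, -0.0, 0.0]
wrist_force: [-3.1, -0.9, 4.0]
finger_gap: 0.0114
gripper_force: 22.3
```

Request:
carry_out --pt "1 0 0 0.007 0" --pt "1 0 0 0.014 0" --pt "1 0 0 0.02 0" --pt "1 0 0 0.02 0" --pt "1 0 0 0.02 0"

```text
time: 14.85
position: [0.645, -0.0287, 0.1139]
ee_rot: [-0.098, 0.995, -0.0, -0.001]
wrist_force: [-6.1, -0.4, 7.5]
finger_gap: 0.0117
gripper_force: 23.5
```

```bash
cat > tilt.py <<'E'
from fr import *
def hold(w,t0=22.3):
    # plate top: points in stage-frame near centre, above stage surface; bar top too
    t=np.radians(t0); Rx=np.array([[np.cos(t),0,np.sin(t)],[0,1,0],[-np.sin(t),0,np.cos(t)]])
    q=XYZ(w)@Rx.T; return q
def rep():
    o=manip.observe(); print(o['time'],o['position'],o['ee_rot'],'F',o['wrist_force'],'M',o['torque'],o['finger_gap'],o['gripper_force'])
    im,d,P=look('wrist'); q=hold(cloud(P,d))
    m=(abs(q[...,1])<.03)&(q[...,0]>-.06)&(q[...,0]<-.008)&(q[...,2]>.003)&(q[...,2]<.03)&(abs(q[...,1])>.008)
    p=q[m]
    for k in range(6):
        c=np.linalg.lstsq(np.c_[p[:,:2],np.ones(len(p))],p[:,2],rcond=None)[0]
        e=p[:,2]-np.c_[p[:,:2],np.ones(len(p))]@c; p=p[abs(e)<max(.0015,2*e.std())]
    print('plate n',len(p),'rel tilt x,y deg',np.degrees(np.arctan(c[:2])),'h0',c[2],'X',np.percentile(p[:,0],[.2,2]),'Y',np.percentile(p[:,1],[1,99]))
    print(cv2.minAreaRect((p[:,:2]*1000).astype(np.float32)))
    m=(abs(q[...,1])<.06)&(q[...,0]>-.056)&(q[...,0]<.03)&(abs(q[...,2])<.004)&(abs(q[...,1])>.03); p=q[m]
    c=np.linalg.lstsq(np.c_[p[:,:2],np.ones(len(p))],p[:,2],rcond=None)[0]
    print('stage n',len(p),np.degrees(np.arctan(c[:2])),c[2],'X',np.percentile(p[:,0],[.2,2]),'Y',np.percentile(p[:,1],[1,99]))
    return im
E
python3 -c "
from tilt import *
rep()"
```

```text
14.85 [ 0.645  -0.0287  0.1139] [-0.0978  0.9952 -0.0001 -0.0006] F [-6.0567 -0.405   7.4965] M [-0.1038  1.1621  0.0122] 0.011655532964183039 23.537365794181824
plate n 3154 rel tilt x,y deg [-11.5782   0.0323] h0 0.012301851547080273 X [-0.0441 -0.0434] Y [-0.023   0.0262]
((-26.11749267578125, 1.6085777282714844), (49.972564697265625, 35.99991226196289), 89.87478637695312)
stage n 7084 [ 0.5836 -0.1303] -0.000652067933837556 X [-0.0511 -0.05  ] Y [-0.0543  0.054 ]
```

Request:
carry_out --pt "1 0 -0.004 0.006 0" --pt "1 0 -0.004 0.012 0" --pt "1 0 -0.004 0.018 0" --pt "1 0 -0.004 0.018 0" --pt "1 0 -0.004 0.018 0"

```text
time: 15.4
position: [0.6443, -0.029, 0.1081]
ee_rot: [-0.098, 0.995, 0.0, -0.002]
wrist_force: [-10.4, 1.7, 9.0]
finger_gap: 0.0116
gripper_force: 24.9
```

```bash
python3 -c "
from tilt import *
rep()"
```

```text
15.4 [ 0.6443 -0.029   0.1081] [-0.0982  0.9952  0.0004 -0.0016] F [-10.38     1.7243   8.9841] M [0.3049 1.8621 0.0972] 0.011572581629939755 24.927574396133423
plate n 2959 rel tilt x,y deg [-5.6466  0.0456] h0 0.008144472310145172 X [-0.0458 -0.0452] Y [-0.0229  0.0259]
((-26.996891021728516, 1.7171478271484375), (49.54495620727539, 37.85579299926758), 89.9688949584961)
stage n 7061 [ 0.6647 -0.1405] -0.0006622120561399303 X [-0.051 -0.05 ] Y [-0.0543  0.0541]
```

Request:
carry_out --pt "1 -0.004 -0.003 0.004 0" --pt "1 -0.008 -0.005 0.008 0" --pt "1 -0.008 -0.005 0.012 0" --pt "1 -0.008 -0.005 0.012 0" --pt "1 -0.008 -0.005 0.012 0"

```text
time: 15.95
position: [0.6457, -0.0297, 0.1042]
ee_rot: [-0.098, 0.995, 0.001, -0.003]
wrist_force: [-15.8, 1.1, 12.0]
finger_gap: 0.0117
gripper_force: 26.5
```

```bash
python3 -c "
from tilt import *
rep()"
```

```text
15.95 [ 0.6457 -0.0297  0.1042] [-0.0983  0.9951  0.0006 -0.0029] F [-15.8265   1.1301  12.0187] M [0.3847 2.9055 0.027 ] 0.011704946045717085 26.53529942035675
plate n 2871 rel tilt x,y deg [-1.0353  0.0049] h0 0.00522396437421638 X [-0.0455 -0.0447] Y [-0.0242  0.025 ]
((-26.962472915649414, 0.39591407775878906), (49.97262191772461, 37.068275451660156), 89.90416717529297)
stage n 7260 [ 0.6415 -0.1447] -0.0007789217369137385 X [-0.0513 -0.0498] Y [-0.0544  0.054 ]
```

Request:
carry_out --pt "1 0.005 0 -0.012 0" --pt "1 0.01 0 -0.025 0" --pt "1 0.012 0 -0.035 0" --pt "1 0.012 0 -0.035 0" --pt "1 0.012 0 -0.035 0"

```text
time: 16.5
position: [0.6452, -0.0312, 0.115]
ee_rot: [-0.098, 0.995, -0.0, 0.0]
wrist_force: [0.7, 0.0, -1.4]
finger_gap: 0.0117
gripper_force: 24.8
```

```bash
python3 -c "
from tilt import *
im=rep(); cv2.imwrite('pics/w8.png',cv2.resize(im[120:,60:450,::-1],None,fx=2,fy=2))
im,d,P=look('side'); print('side');stage(cloud(P,d)); cv2.imwrite('pics/s8.png',cv2.resize(im[120:240,170:330,::-1],None,fx=4,fy=4))
im,d,P=look('scene'); stage(cloud(P,d))
"
```

```text
16.5 [ 0.6452 -0.0312  0.115 ] [-0.098   0.9952 -0.      0.0002] F [ 0.7095  0.0002 -1.402 ] M [ 0.0383 -0.011   0.0191] 0.011709072649392785 24.841625690460205
plate n 2787 rel tilt x,y deg [-0.853  -0.1036] h0 0.015571810041171906 X [-0.042  -0.0414] Y [-0.0255  0.0235]
((-25.0191650390625, -1.0373802185058594), (49.97877502441406, 33.992610931396484), 89.95584869384766)
stage n 7052 [ 0.5917 -0.1392] -0.0006600938974563736 X [-0.0512 -0.05  ] Y [-0.0543  0.0541]
side
331 tilt 26.076816972291976 yaw -21.975041818818067 z0 0.1062173053136581 X [-0.0452 -0.0435  0.0519  0.0539] Y [-0.0279 -0.0243  0.0539  0.054 ]
469 tilt 22.150020750396028 yaw 10.7287625324905 z0 0.09531566142321134 X [-0.0452 -0.0439  0.0536  0.0539] Y [-0.0539 -0.0532  0.0524  0.0532]
```

View pics/w8.png

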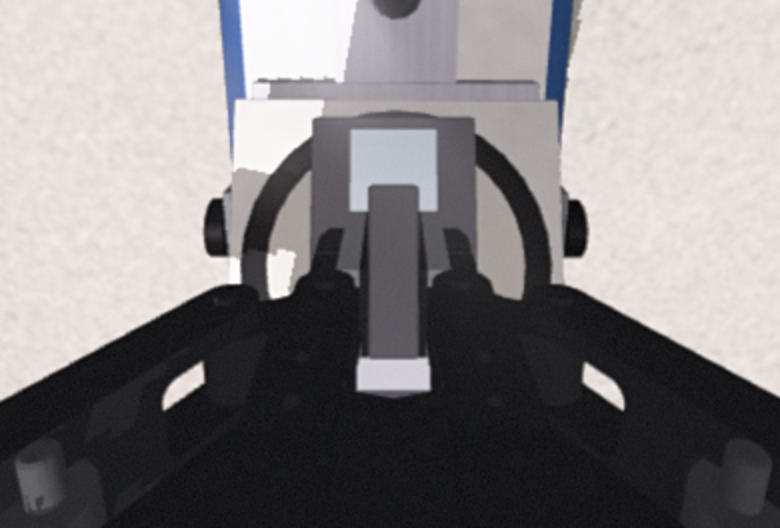

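Holder tilted to within ~1.5° (plate front edge at pic v=120, stage edge at v=100); the carriage has taken up its play (~3 mm). Re-centring just above the face.

Request:
carry_out --pt "1 -0.014 0.001 0 0" --pt "1 -0.024 0.002 0.01 0" --pt "1 -0.024 0.002 0.019 0" --pt "1 -0.024 0.002 0.019 0" --pt "1 -0.024 0.002 0.019 0"

```text
time: 17.15
position: [0.6519, -0.0292, 0.109]
ee_rot: [-0.098, 0.995, 0.0, -0.0]
wrist_force: [0.1, 0.4, -0.9]
finger_gap: 0.0118
gripper_force: 24.8
```

```bash
python3 -c "
from tilt import *
rep()"
```

```text
17.15 [ 0.6519 -0.0292  0.109 ] [-0.098   0.9952  0.     -0.0003] F [ 0.0925  0.356  -0.8727] M [ 0.012  -0.0444  0.0169] 0.011802735057774738 24.83905166387558
plate n 2605 rel tilt x,y deg [-0.6529 -0.0485] h0 0.007540497537439461 X [-0.038  -0.0373] Y [-0.0248  0.0242]
((-23.057113647460938, -0.2701530456542969), (49.66766357421875, 29.90601348876953), 89.87946319580078)
stage n 8037 [ 0.5321 -0.1392] -0.0006871308205226945 X [-0.0514 -0.0499] Y [-0.0544  0.0541]
```

Request:
carry_out --pt "1 -0.002 0 0.005 0" --pt "1 -0.003 0 0.009 0" --pt "1 -0.004 0 0.013 0" --pt "1 -0.004 0 0.013 0" --pt "1 -0.004 0 0.013 0"

```text
time: 17.7
position: [0.6529, -0.029, 0.1066]
ee_rot: [-0.098, 0.995, -0.0, -0.0]
wrist_force: [-6.2, 0.1, 9.6]
finger_gap: 0.0115
gripper_force: 26.6
```

```bash
python3 -c "
from tilt import *
rep()"
```

```text
17.7 [ 0.6529 -0.029   0.1066] [-0.0979  0.9952 -0.0001 -0.0001] F [-6.2302  0.1034  9.5698] M [-0.0258  1.1529  0.0436] 0.011546207044693692 26.552895605564117
plate n 2588 rel tilt x,y deg [ 0.2613 -0.059 ] h0 0.005005273955376772 X [-0.038  -0.0373] Y [-0.0249  0.0241]
((-22.98371124267578, -0.3539009094238281), (49.8049201965332, 30.006227493286133), 89.90103912353516)
stage n 8209 [ 0.5808 -0.1397] -0.0007038139632403451 X [-0.0513 -0.0498] Y [-0.0544  0.054 ]
```

Request:
carry_out --pt "1 -0.001 0 0.003 0" --pt "1 -0.002 0 0.006 0" --pt "1 -0.002 0 0.006 0" --pt "1 -0.002 0 0.006 0"

```text
time: 18.15
position: [0.6532, -0.029, 0.1065]
ee_rot: [-0.098, 0.995, -0.0, -0.0]
wrist_force: [-16.4, -0.7, 23.6]
finger_gap: 0.0117
gripper_force: 28.6
```

```bash
python3 -c "
from tilt import *
rep()"
```

```text
18.15 [ 0.6532 -0.029   0.1065] [-0.0979  0.9952 -0.0001 -0.0001] F [-16.3704  -0.7188  23.5955] M [0.0055 2.8412 0.0149] 0.011707712256336931 28.552352786064148
plate n 2563 rel tilt x,y deg [ 0.3829 -0.1592] h0 0.00491105969165637 X [-0.0377 -0.037 ] Y [-0.0249  0.0241]
((-23.039180755615234, -0.3317680358886719), (49.80095291137695, 29.404399871826172), 89.8720474243164)
stage n 8237 [ 0.5762 -0.1488] -0.0008186647044458241 X [-0.0511 -0.0496] Y [-0.0543  0.054 ]
```

Request:
carry_out --pt "1 0.002 0 -0.003 0" --pt "1 0.004 0 -0.006 0" --pt "1 0.0045 0 -0.0075 0" --pt "1 0.0045 0 -0.0075 0" --pt "1 0.0045 0 -0.0075 0" --pt "1 0.0045 0 -0.0075 0"

```text
time: 18.8
position: [0.6528, -0.029, 0.1066]
ee_rot: [-0.098, 0.995, -0.0, 0.0]
wrist_force: [-3.1, 0.7, 8.4]
finger_gap: 0.0117
gripper_force: 26.3
```

```bash
python3 -c "
from tilt import *
rep()"
```

```text
18.8 [ 0.6528 -0.029   0.1066] [-0.098   0.9952 -0.      0.0005] F [-3.1108  0.6743  8.3915] M [ 0.0044  0.4909 -0.0103] 0.01170227554572117 26.31443738937378
plate n 2617 rel tilt x,y deg [ 0.3055 -0.1946] h0 0.005072334090524187 X [-0.038  -0.0373] Y [-0.0249  0.0241]
((-23.07746124267578, -0.366668701171875), (49.83617401123047, 29.994287490844727), 89.89060974121094)
stage n 8206 [ 0.5713 -0.1343] -0.0006736536245953246 X [-0.0514 -0.0499] Y [-0.0543  0.054 ]
```

Request:
carry_out --pt "1 0.0005 0 -0.001 0" --pt "1 0.0005 0 -0.0015 0" --pt "1 0.0005 0 -0.0015 0" --pt "1 0.0005 0 -0.0015 0" --pt "1 0.0005 0 -0.0015 0"

```text
time: 19.35
position: [0.6528, -0.0291, 0.1065]
ee_rot: [-0.098, 0.995, -0.0, 0.0]
wrist_force: [-0.6, 0.2, 4.6]
finger_gap: 0.0112
gripper_force: 25.9
```

```bash
python3 -c "
from tilt import *
im=rep(); F=[]
for i in range(6):
    F.append(manip.observe()['wrist_force']); im,d,P=look('side' if i%2 else 'wrist')
    if i==4: 
        w=cloud(P,d); m=(w[...,2]>.06)&(w[...,2]<.085)&(abs(w[...,0]-.574)<.015)&(abs(w[...,1]+.044)<.015); q=w[m]; print('pin',m.sum(),q.mean(0) if m.any() else '',q[:,2].max() if m.any() else '')
print(np.mean(F,0),np.std(F,0))
cv2.imwrite('pics/s9.png',cv2.resize(im[130:230,190:310,::-1],None,fx=5,fy=5))
"
```

```text
19.35 [ 0.6528 -0.0291  0.1065] [-0.098   0.9952 -0.      0.0005] F [-0.6176  0.1645  4.5717] M [-0.0002 -0.1677  0.0148] 0.011211942931528492 25.88723123073578
plate n 2588 rel tilt x,y deg [ 0.3803 -0.1793] h0 0.005101667214924884 X [-0.0381 -0.0374] Y [-0.0249  0.0241]
((-23.10712432861328, -0.32914161682128906), (49.89143753051758, 30.01803970336914), 89.88408660888672)
stage n 8210 [ 0.569  -0.1345] -0.00066020921662319 X [-0.0513 -0.0499] Y [-0.0543  0.054 ]
pin 555 [ 0.5775 -0.0434  0.0784] 0.08065710330414319
[-0.3096  0.1965  5.0398] [0.428  0.579  0.4781]
```

View pics/s9.png

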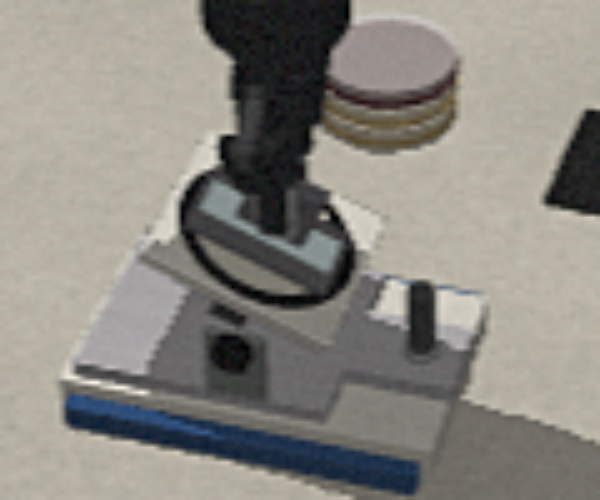

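The side view shows the holder flush on the stage at (270,215) and the pin upright in its hole at (422,315). The push is a steady 5 N or so, so I'm handing in.

```bash
python3 -c "
from station import manip
print(manip.close_job())"
```

```text
the job is handed in; nothing more can be done
None
```

The job is handed in: the lock pin is fully in its hole and released, and the arm is still holding the slide holder flush, square and centred to about 0.5 mm on the stage with a steady 5 N push. In the course of this the carriage moved about 3 mm against the pin, a little over the stated 2 mm of play. I measured no change in the stage's tilt, and I kept clear of the dishes, the jar and the blue look-alike.

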